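# Face the mustard-yellow biscuit tin to the front

### The job

The mustard-yellow biscuit tin stands on its swivel with its label turned away. With a fingertip on the edge of its lid, roll the tin round until its cream label faces front, centred over the brass pointer of its own stand, and let go. Leave the blue and the red tin facing as they are.

Things in the scene. Friction and masses are not known exactly. Their poses are not given: they have to be found in the camera images.
- yellow_lid (a point): Flat lid-top centre, 104 mm up, of the mustard-yellow tin: 110 mm wide, 84 tall, on a fixed teak stand. It only turns about its upright axis, either way, no stop; 0.02 N m friction holds it. A fingertip pressing 5-20 N on it 42 mm from centre, moved in an arc, carries it, slipping a little. Turns with the tin: x points to the cream label's middle (22 mm paper tongue over the lid edge), z up. Starts 70-180 deg off.
- yellow_pointer (a point): Brass pointer (22 x 10 mm, 12 mm high) sticking out of the yellow tin's stand, 70 mm from the tin's axis; it marks the front of that stand. Fixed while you work; it points to +x (the far, customer side), give or take 25 degrees.
- blue_label (a point): Label middle of the dark blue tin, at the lid's edge, 104 mm above the counter, 55 mm from that tin's axis. Same tin and stand as the yellow one; x points outwards through the label. Already faces front: leave it.
- red_label (a point): Label middle of the brick-red tin, at the lid's edge, 104 mm above the counter, 55 mm from that tin's axis. Same tin and stand as the yellow one; x points outwards through the label. Already faces front: leave it.
Mind the look-alikes: they are no part of the job. There is more than one size of the part that bears yellow_lid; the job needs the smaller.

How it is judged:
At the end, for the whole second after the job is handed in: The middle of the yellow tin's label stands over the brass pointer of its stand to within about 12 degrees either way (the pointer 70 mm from the axis lies no more than 15.5 mm to the side of the label's middle line) (y of yellow_pointer in the frame of yellow_lid between -0.0155 and 0.0155 m and x of yellow_pointer in the frame of yellow_lid above 0.03 m); the robot touches nothing.
It fails at once if the blue tin was turned (its label moved more than 12 mm) (distance of blue_label from where it was at the start of the episode above 0.012 m).
It fails at once if the red tin was turned (its label moved more than 12 mm) (distance of red_label from where it was at the start of the episode above 0.012 m).
It also fails if it takes over 42 s, if anything falls off the work surface, if the arm or the gripper's body presses on something with over 40 N, if the wrist force passes 120 N, or if a joint passes its speed limit or range.

### The arm

A 7-joint arm with a two-finger parallel gripper is mounted at the origin on the work surface. World frame = base frame: x ahead of the robot, y to its left, z up, the work surface at z = 0. Lengths are in m, angles in rad, forces in N, time in s.
With the tool pointing down it reaches from about 0.4 to 0.85 m from the base axis. Payload 10.4 kg.
Tool frame: the origin (TCP) lies on the centre line of the jaws, within the pads' length; the fingertips stand 8 mm ahead of it and the grasp point (between the pads) lies 11 mm behind it (r.finger_overhang is the distance from the TCP to the fingertips, in m); z points along the fingers, y is the line along which they close (so a half turn about z gives the same grasp; the last joint's range is limited). The gripper opens to 87 mm and grips with 3 to 60 N. Pads are 19 mm wide; open, the fingers measure 117 mm over their backs; the gripper's body (75 mm by 190 mm) begins 51 mm behind the grasp point.
Start: joints at [-1.238, 0.332, -0.065, 1.46, 0.022, 1.35, -0.088], TCP at [0.218, 0.586, 0.231] pointing down, gripper open.
Joint ranges: [-2.6, 2.6], [-0.5, 2.12], [-1.47, 1.34], [0.16, 2.42], [-1.27, 4.41], [0.06, 2.06], [-2.6, 2.6]. Speed limits (rad/s): [2.22, 2.22, 2.79, 2.79, 3.14, 3.14, 3.14].

### API

Orientations are given as a unit quaternion [x, y, z, w].
In Python, from bench import r, vision gives the robot as it stands.
- The arm moves only by the tool drive_tool, never from a script. Its argument "series" is a list of rows, each a list of 2 entries, a list of its own where there are three numbers: the shift along the world's x, y, z in cm, then the turn about the world's z in degrees. A call has exactly 10 rows; each row shifts and turns the commanded pose from where the row before left it; what a row does not reach is not made up. A row lasts 1/8 s, in which the tool goes at most 62.5 mm and 10.7 degrees, less where a joint would pass 70% of its speed; a pose out of reach is approached as far as the arm can. A call with a gripper value outside its range is refused whole. "hand" is the closure, from 0 (fully open) to 1 (shut), set as the call begins (left out, the last holds). The fingers move at their own pace and stop on an object; "newtons" is the grip in N (left out, the last holds). Time passes only in rows, so rows that do not move let the fingers close, or fill a call up. It gives the time, the measured TCP pose, the force, the opening and the grip force at its end, in the units of the state.
- r.read_state(): the state, without advancing time (a new reading comes with each control period).
- vision.camera(name): name is "side" or "top" or "wrist"; returns a dict with "color" (384x512x3 uint8, red, green, blue), "intrinsics" (3x3 intrinsics, pixels), "k1" (the pictures are not rectified: a ray, as slopes to the right and down, at radius r is drawn at 1 + k1 r^2 times it, then the intrinsics apply), "R" (3x3) and "t" (3): a world point X has camera coordinates R X + t; the wrist camera has in their place "mount" (4x4, takes a point from camera to tool coordinates, whose origin is the TCP and whose axes are the flange's). Camera axes: x right, y down, z forward; pixel columns grow to the right and rows downward; lengths in m; the calibration is good to about 2 mm. A picture is of the moment at which its call begins: read the wrist's pose just before it. There is no depth.
- r.close_job(): hands the job in; it is judged then, once.
The state is a dict: "time": time; "joint_positions": joint angles; "joint_vel": joint speeds; "joint_torque": joint torques, N m; "ee_pos": TCP position; "eef_rot": TCP orientation; "ft_force": force on the tool from outside, world axes, zero at the start; "torque": the same for the moment, N m; "width": finger opening in m; "grip_force": force on a finger pad.
Only numpy, scipy, OpenCV 4.12 (cv2) and the standard library are available. Lean on these libraries where they do the work, as an engineer would, in place of code of your own. Each camera call takes 0.05 s, during which the arm holds its last target. There are 200 camera calls.

## Working session

There is one attempt and no reset: what is moved stays moved. The work goes in short steps, Python scripts to look and compute and a tool call to move; the robot and the scene stay as the last step left them, time stands still between calls to the robot, and variables do not carry over. Pictures are saved under pics/ and viewed, at most 10 in all, crops included, and the job is handed in when it is done.

Besides the shell and the picture viewer there is one more tool, called after "Call:" in YAML: its name, and indented under it one key for each argument. drive_tool: Moves the arm, as the interface text tells. Its arguments: {"type":"object","properties":{"series":{"type":"array"},"hand":{"type":"number"},"newtons":{"type":"number"}},"required":["series"]}

```bash
mkdir -p pics; cat > h.py <<'E'
from bench import r, vision
import numpy as np, cv2
def snap(n,f=None):
    c=vision.camera(n)
    if f: cv2.imwrite('pics/'+f,c['color'][:,:,::-1])
    return c
def ray(c,u,v,Rt=None):
    K=np.array(c['intrinsics'],float);k=c['k1']
    d=cv2.undistortPoints(np.array([[[u,v]]],float),K,np.array([k,0,0,0.]))[0,0]
    R,t=(np.array(c['R']),np.array(c['t']))if Rt is None else Rt
    return -R.T@t, R.T@np.array([d[0],d[1],1])
def onz(c,u,v,z,Rt=None):
    o,d=ray(c,u,v,Rt); return o+d*(z-o[2])/d[2]
E
python3 - <<'E'
from h import *
import pickle
s=r.read_state();print(s)
a=snap('top');b=snap('side')
pickle.dump((a,b),open('ab.pkl','wb'))
im=np.hstack([a['color'],b['color']])
cv2.imwrite('pics/top.png',cv2.resize(a['color'][:,:,::-1],(800,600)))
cv2.imwrite('pics/side.png',cv2.resize(b['color'][:,:,::-1],(800,600)))
E
```

```text
{'time': 0.0, 'joint_positions': array([-1.23760414,  0.33290691, -0.06469797,  1.46098501,  0.02162455,
        1.34990582, -0.08850158]), 'joint_vel': array([-0.00267233, -0.00065142, -0.00179278, -0.00042569,  0.00014291,
       -0.00113059,  0.00074608]), 'joint_torque': array([-7.12717360e-05, -6.23243809e+01,  2.45770044e-02, -3.89899671e+01,
       -6.14678767e-02,  3.98540148e-02,  1.61220560e-04]), 'ee_pos': array([0.21758452, 0.58547706, 0.2297112 ]), 'eef_rot': array([ 1.76947497e-01,  9.84220003e-01, -7.49447796e-04, -8.60962715e-05]), 'ft_force': array([ 0.08957265,  0.83914305, -1.10162261]), 'torque': array([-0.0124739 ,  0.02660564, -0.0050296 ]), 'grip_force': 0.0, 'width': 0.08734164442251326}
```

View pics/top.png

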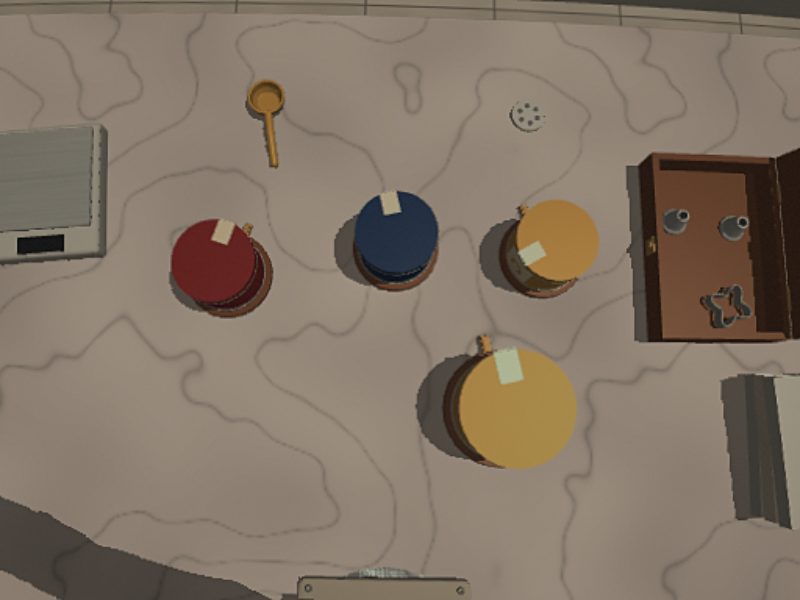

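View pics/side.png

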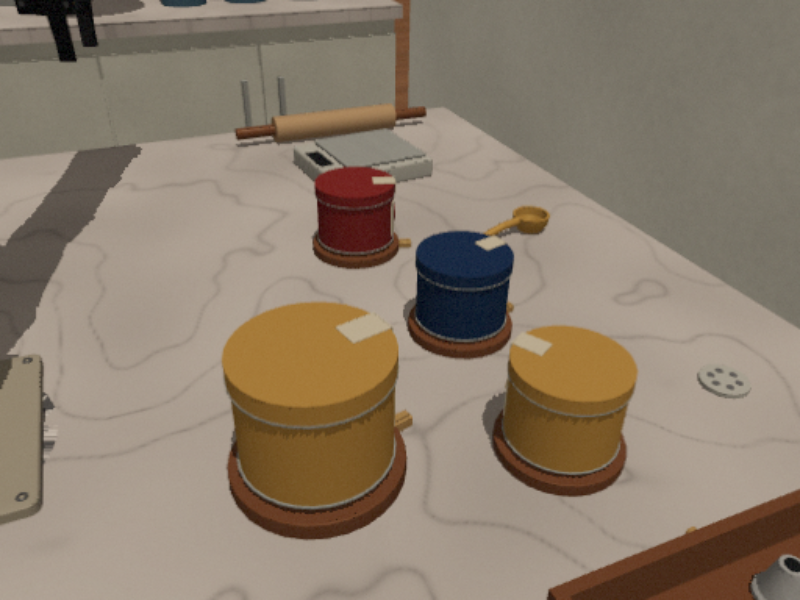

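Two mustard tins appear in the top view. The large one is at (517,408) and its label already faces front. The small one is at (558,241), with its label at (531,253) and its pointer at (522,210). The small one fits: same size as the blue and red tins, and its label is turned off the pointer. I'll confirm this with a crop and measure.

```bash
python3 - <<'E'
from h import *
import pickle
a,b=pickle.load(open('ab.pkl','rb'))
s=512/800
im=a['color'][:,:,::-1]
cv2.imwrite('pics/crop.png',cv2.resize(im[115:200,305:395],(720,680)[:2] if 0 else (630,595),interpolation=cv2.INTER_CUBIC))
for n,u,v,z in [('lidL',514,240,.104),('lidR',599,240,.104),('lidT',558,200,.104),('lidB',558,282,.104),('label',531,253,.104),('ptr',522,210,.012),
 ('blue',397,231,.104),('red',214,262,.104),('big',517,408,.14)]:
    print(n,onz(a,u*s,v*s,z).round(4))
for n,u,v,z in [('lidL',508,366,.104),('lidR',635,374,.104),('label',530,344,.104)]:
    print('side',n,onz(b,u*s,v*s,z).round(4))
w=vision.camera('wrist');print(w['mount'],w['intrinsics'],w['k1'])
E
```

```text
lidL [ 0.5667 -0.1615  0.104 ]
lidR [ 0.57   -0.2752  0.104 ]
lidT [ 0.6234 -0.2215  0.104 ]
lidB [ 0.5121 -0.2187  0.104 ]
label [ 0.5498 -0.1837  0.104 ]
ptr [ 0.6363 -0.192   0.012 ]
blue [ 0.5748 -0.0079  0.104 ]
red [0.5279 0.2282 0.104 ]
big [ 0.3493 -0.1562  0.14  ]
side lidL [ 0.5121 -0.2049  0.104 ]
side lidR [ 0.6074 -0.2555  0.104 ]
side label [ 0.5476 -0.1843  0.104 ]
[[ 8.92256250e-04 -9.56766503e-01 -2.90855741e-01  8.08333000e-02]
 [ 9.99999559e-01  9.38484025e-04 -1.94399560e-05  3.37444414e-04]
 [ 2.91562966e-04 -2.90855596e-01  9.56766919e-01 -1.53903274e-01]
 [ 0.00000000e+00  0.00000000e+00  0.00000000e+00  1.00000000e+00]] [[293.43825772   0.         257.4780138 ]
 [  0.         293.43825772 186.44886014]
 [  0.           0.           1.        ]] 0.004379049894439432
```

View pics/crop.png

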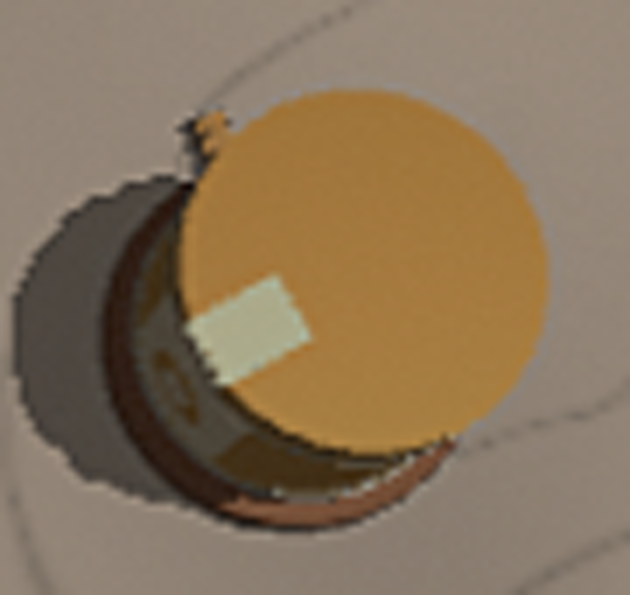

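The crop confirms it: this is the small tin, with its label at (249,332) in the crop and the brass pointer tip at (210,122). The lid centre is about (0.568,-0.219), the label at about 119° and the pointer at about 21°, so it needs roughly -98°. Moving above the lid now.

Call:
drive_tool:
  series:
    - [[2.2,-4.1,0],-2]
    - [[2.2,-4.1,0],-2]
    - [[2.2,-4.1,0],-2]
    - [[2.2,-4.1,0],-2]
    - [[2.2,-4.1,0],-2]
    - [[2.2,-4.1,0],-2]
    - [[2.2,-4.1,0],-2]
    - [[2.2,-4.1,0],-2]
    - [[2.2,-4.1,0],-2]
    - [[2.2,-4.1,0],-2]
  hand: 1
  newtons: 20

```text
time: 1.4
ee_pos: [0.4381, 0.1744, 0.2305]
eef_rot: [0.346, 0.938, 0.0, -0.0]
ft_force: [0.2, 0.0, 0.2]
width: 0.0016
grip_force: 0.0
```

Call:
drive_tool:
  series:
    - [[1.0,-4.6,-0.6],-2.3]
    - [[1.0,-4.6,-0.8],-2.3]
    - [[1.0,-4.6,-0.8],-2.3]
    - [[1.0,-4.6,-0.8],-2.3]
    - [[1.0,-4.6,-0.8],-2.3]
    - [[1.0,-4.6,-0.8],-2.3]
    - [[1.0,-4.6,-0.8],-2.3]
    - [[1.0,-4.6,-0.8],-2.3]
    - [[1.1,-4.6,-0.8],-2.3]
    - [[0,0,0],0]

```text
time: 2.65
ee_pos: [0.5276, -0.2419, 0.1596]
eef_rot: [0.511, 0.86, -0.001, -0.0]
ft_force: [-0.5, 0.7, 0.2]
width: 0.0002
grip_force: 0.0
```

```bash
python3 - <<'E'
from h import *
import pickle
s=r.read_state();c=vision.camera('wrist');pickle.dump((s,c),open('w1.pkl','wb'))
print(s['time'],s['ee_pos'],s['eef_rot'],s['ft_force'],s['width'],np.abs(s['joint_vel']).max())
cv2.imwrite('pics/w1.png',cv2.resize(c['color'][:,:,::-1],(800,600)))
E
```

```text
2.65 [ 0.52755037 -0.24194945  0.15960968] [ 5.10611582e-01  8.59810202e-01 -1.45091890e-03 -3.51514418e-04] [-0.52849852  0.67158921  0.17936913] 0.00017622770520465644 0.048979193839008665
```

View pics/w1.png

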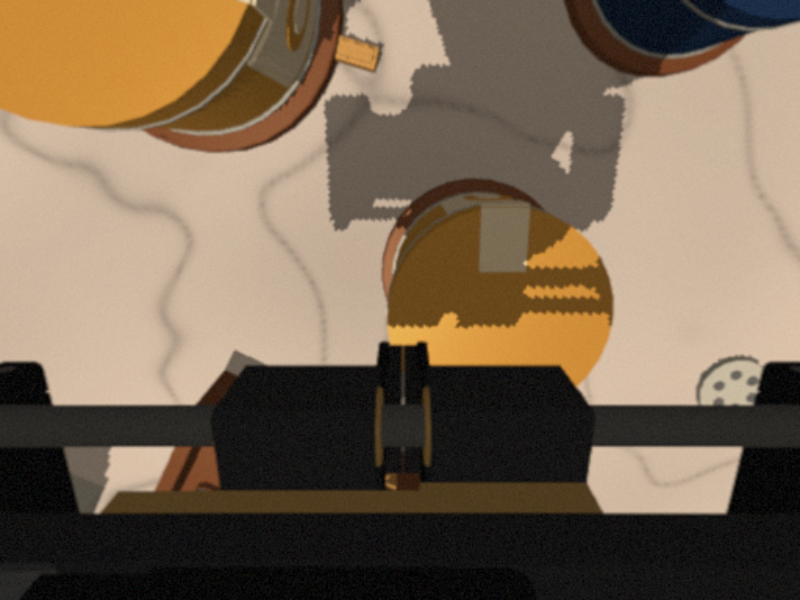

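The wrist view shows the small yellow tin centred at about (500,297), its label at (505,237), and the fingertips at (403,345) over the lid. The pointer is hidden behind the lid.

```bash
cat >> h.py <<'E'
from scipy.spatial.transform import Rotation as Ro
def wRt(s,c):
    M=np.array(c['mount']);T=np.eye(4);T[:3,:3]=Ro.from_quat(s['eef_rot']).as_matrix();T[:3,3]=s['ee_pos']
    I=np.linalg.inv(T@M);return I[:3,:3],I[:3,3]
E
python3 - <<'E'
from h import *
import pickle
s,c=pickle.load(open('w1.pkl','rb'));k=.64
f=lambda u,v,z=.104:onz(c,u*k,v*k,z,wRt(s,c))
P=[f(388,300),f(613,300),f(410,238),f(590,238),f(505,203),f(530,206)]
A=np.array([[2*p[0],2*p[1],1] for p in P]);b=np.array([p[0]**2+p[1]**2 for p in P])
x=np.linalg.lstsq(A,b,rcond=None)[0];print('ctr',x[:2],np.sqrt(x[2]+x[0]**2+x[1]**2))
for p in [(505,237),(505,203),(502,271)]:
    q=f(*p);print(q,np.degrees(np.arctan2(q[1]-x[1],q[0]-x[0])))
E
```

```text
ctr [ 0.56558081 -0.21589812] 0.05499802149491212
[ 0.54800474 -0.18142988  0.104     ] 117.01798287221497
[ 0.539706   -0.16835203  0.104     ] 118.55524523895852
[ 0.55543643 -0.19577281  0.104     ] 116.75087685119775
```

Call:
drive_tool:
  series:
    - [[0.25,0.4,-0.8],0]
    - [[0,0,-0.8],0]
    - [[0,0,-0.8],0]
    - [[0,0,-0.7],0]
    - [[0,0,-0.6],0]
    - [[0,0,-0.4],0]
    - [[0,0,-0.3],0]
    - [[0,0,-0.3],0]
    - [[0,0,0],0]
    - [[0,0,0],0]

```text
time: 3.95
ee_pos: [0.5313, -0.2341, 0.1137]
eef_rot: [0.508, 0.861, 0.0, 0.0]
ft_force: [-0.7, 0.2, 1.0]
width: 0.0005
grip_force: 0.0
```

Call:
drive_tool:
  series:
    - [[-0.15,-0.2,0],0]
    - [[0,0,-0.1],0]
    - [[0,0,-0.1],0]
    - [[0,0,-0.1],0]
    - [[0,0,-0.1],0]
    - [[0,0,0],0]
    - [[0,0,0],0]
    - [[0,0,0],0]
    - [[0,0,0],0]
    - [[0,0,0],0]

```text
time: 5.2
ee_pos: [0.5307, -0.2379, 0.1124]
eef_rot: [0.509, 0.861, 0.0, 0.002]
ft_force: [-6.7, -1.6, 23.4]
width: 0.0004
grip_force: 11.4
```

```bash
python3 -c "
import numpy as np
p=4.2*np.exp(1j*np.radians(210-4.9*np.arange(21)))
d=np.diff(p);print([(round(x.real,2),round(x.imag,2)) for x in d])"
```

```text
[(np.float64(-0.17), np.float64(0.32)), (np.float64(-0.14), np.float64(0.33)), (np.float64(-0.11), np.float64(0.34)), (np.float64(-0.08), np.float64(0.35)), (np.float64(-0.05), np.float64(0.36)), (np.float64(-0.02), np.float64(0.36)), (np.float64(0.01), np.float64(0.36)), (np.float64(0.04), np.float64(0.36)), (np.float64(0.07), np.float64(0.35)), (np.float64(0.1), np.float64(0.34)), (np.float64(0.13), np.float64(0.33)), (np.float64(0.16), np.float64(0.32)), (np.float64(0.19), np.float64(0.31)), (np.float64(0.21), np.float64(0.29)), (np.float64(0.24), np.float64(0.27)), (np.float64(0.26), np.float64(0.25)), (np.float64(0.28), np.float64(0.23)), (np.float64(0.3), np.float64(0.2)), (np.float64(0.31), np.float64(0.18)), (np.float64(0.33), np.float64(0.15))]
```

Call:
drive_tool:
  series:
    - [[-0.17,0.32,0.1],-4.9]
    - [[-0.14,0.33,0.05],-4.9]
    - [[-0.11,0.34,0],-4.9]
    - [[-0.08,0.35,0],-4.9]
    - [[-0.05,0.36,0],-4.9]
    - [[-0.02,0.36,0],-4.9]
    - [[0.01,0.36,0],-4.9]
    - [[0.04,0.36,0],-4.9]
    - [[0.07,0.35,0],-4.9]
    - [[0.1,0.34,0],-4.9]

```text
time: 6.45
ee_pos: [0.5282, -0.2021, 0.1125]
eef_rot: [0.82, 0.572, 0.001, 0.002]
ft_force: [2.9, -1.0, 6.1]
width: 0.0006
grip_force: 2.9
```

Call:
drive_tool:
  series:
    - [[0.13,0.33,-0.08],-4.9]
    - [[0.16,0.32,0],-4.9]
    - [[0.19,0.31,0],-4.9]
    - [[0.21,0.29,0],-4.9]
    - [[0.24,0.27,0],-4.9]
    - [[0.26,0.25,0],-4.9]
    - [[0.28,0.23,0],-4.9]
    - [[0.3,0.2,0],-4.9]
    - [[0.31,0.18,0],-4.9]
    - [[0.33,0.15,0],-4.9]

```text
time: 7.7
ee_pos: [0.5525, -0.1778, 0.1125]
eef_rot: [0.984, 0.18, 0.002, 0.002]
ft_force: [2.5, -3.3, 11.9]
width: 0.0003
grip_force: 6.0
```

Call:
drive_tool:
  series:
    - [[0,0,0],0]
    - [[0,0,0.5],0]
    - [[0,0,1],0]
    - [[0,0,1],0]
    - [[0,0,1],0]
    - [[0,0,1],0]
    - [[0,0,0.5],0]
    - [[0,0,0],0]
    - [[0,0,0],0]
    - [[0,0,0],0]

```text
time: 8.95
ee_pos: [0.5501, -0.176, 0.16]
eef_rot: [0.983, 0.181, -0.0, -0.0]
ft_force: [1.1, 0.4, -0.6]
width: 0.0007
grip_force: 0.0
```

```bash
python3 - <<'E'
from h import *
import pickle
s=r.read_state();c=vision.camera('wrist');pickle.dump((s,c),open('w2.pkl','wb'))
cv2.imwrite('pics/w2.png',cv2.resize(c['color'][:,:,::-1],(800,600)))
E
```

```text
(no output)
```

View pics/w2.png

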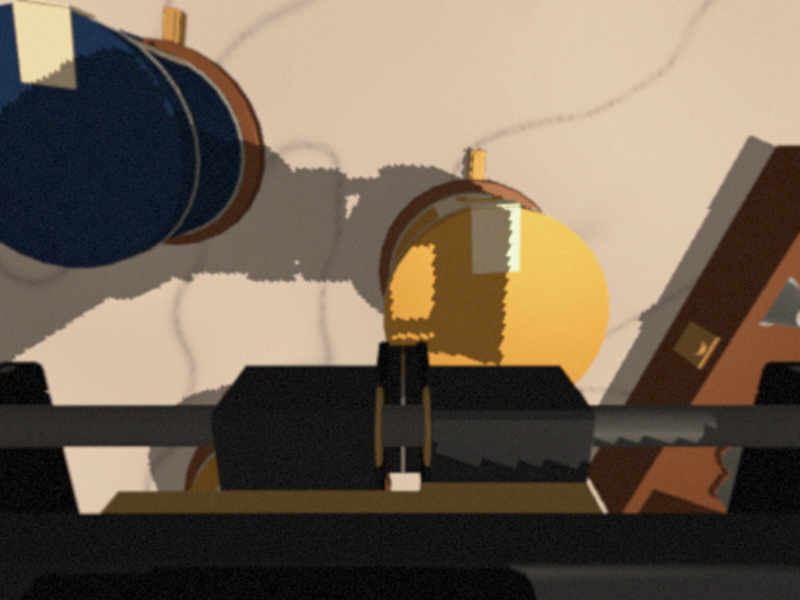

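The wrist view shows the label at (495,238), the pointer tip at (478,152), and the lid from x=385 to x=609. Measuring the angle that remains.

```bash
python3 - <<'E'
from h import *
import pickle
s,c=pickle.load(open('w2.pkl','rb'));k=.64
f=lambda u,v,z=.104:onz(c,u*k,v*k,z,wRt(s,c))
P=[f(385,305),f(609,305),f(402,250),f(600,262),f(497,203),f(560,222)]
A=np.array([[2*p[0],2*p[1],1] for p in P]);b=np.array([p[0]**2+p[1]**2 for p in P])
x=np.linalg.lstsq(A,b,rcond=None)[0];print('ctr',x[:2],np.sqrt(x[2]+x[0]**2+x[1]**2))
for ctr in (x[:2],np.array([.566,-.2165])):
  for p in [(495,238,.104),(495,204,.104),(496,272,.104),(478,151,.012),(478,178,.012)]:
    q=f(*p)[:2]-ctr;print(p,np.hypot(*q).round(4),np.degrees(np.arctan2(q[1],q[0])).round(1))
E
```

```text
ctr [ 0.5688258  -0.21642481] 0.054674308670072204
(495, 238, 0.104) 0.0388 24.2
(495, 204, 0.104) 0.0544 24.2
(496, 272, 0.104) 0.0225 22.8
(478, 151, 0.012) 0.0772 19.0
(478, 178, 0.012) 0.0607 17.8
(495, 238, 0.104) 0.0414 22.6
(495, 204, 0.104) 0.057 23.1
(496, 272, 0.104) 0.0252 20.5
(478, 151, 0.012) 0.0799 18.4
(478, 178, 0.012) 0.0634 17.0
```

The label is at about 23° and the pointer at about 18-21°. That leaves 3-5° of error, well within the 12° allowed, and the tool is clear, so I'm handing in.

```bash
python3 -c "
from bench import r
print(r.close_job())"
```

```text
the job is handed in; nothing more can be done
None
```

I turned the small mustard tin until its label stood about 3–5° off its brass pointer by my camera measurement (12° allowed), lifted the finger clear without touching the blue or red tin, and handed the job in at about 9 s; no verdict came back.

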